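# Set the desk-lamp dimmer to its third click

### The job

Set the lamp's brightness with the tall black paddle on the dimmer console, pushing it gently with the fingertips only, never pinching it: first push it all the way back to off, then slide it click by click towards full and stop at the third click after off, never going past that click. Leave the low round warmth knob and everything else on the table and console where they are, and take the hand away at the end.

Things in the scene. Friction and masses are not known exactly. Their poses are not given: they have to be found in the camera images.
- dimmer: lamp dimmer console fixed to the table: white box 130 mm (own x) x 250 mm (own y) x 45 mm tall, origin under its centre. On top, two slots along own y: the long one (x=-30 mm) for the black brightness paddle, a short one (x=+42 mm) for the warmth knob. Six raised ribs by the long slot mark the stops: the shortest is off, longer towards full (+y). A small ring at y=-68 mm marks the off end.
- lever (a joint): travel in m of the brightness paddle along the console's +y. 0 = off (paddle at console y=-40 mm; end stop 1.5 mm behind), then five clicks 0.016 apart (third = 0.048). A sprung ball holds it in the nearest stop; leaving a stop takes about 4 N, and past half way (8 mm) it jumps on into the next by itself. Starts at the first or second click.
- lever_top (a point): centre of the top face of the brightness paddle, 95 mm above the table, 50 mm above the console's top. The paddle is an upright black plate 10 mm thick along the travel, 30 mm wide across it, lower edge 4 mm above the console's top. Push on its broad sides.
- warmth (a joint): travel of the low round warmth knob (20 mm across, 15 mm tall above the console's top) in m along the console's own +y, 0 at the middle of its slot; slides stiffly (1.5 N) without clicks. To be left alone.
- eraser: pale eraser in a card sleeve, 20 x 36 x 12 mm, lying on the console's top at the full end of the long slot; origin under its centre; loose bystander.
- glue: standing glue stick, 28 mm across, 88 mm tall, on the table close to the console; origin under its centre; loose bystander.
- sharpener: small metal pencil sharpener, 25 x 16 x 12 mm, on the table close to the console; origin under its centre; loose bystander.
- calculator: pocket calculator lying flat, 150 x 78 x 15 mm; origin under its centre; loose bystander.
- pencup: empty white ceramic pen cup, 76 mm across, 95 mm tall; origin under its centre; loose bystander.
- tape: roll of clear tape lying flat, 68 mm across, 18 mm tall; origin under its centre; loose bystander.
- compass_case: flat black compass case, 55 x 160 x 18 mm; origin under its centre; loose bystander.

How it is judged:
By the outcome, as a careful person would: the job done as asked, in the order asked, and still so for the second after the job is handed in, with the robot touching nothing.
It also fails if it takes over 64 s, if anything falls off the work surface, if the arm or the gripper's body presses on something with over 40 N, if the wrist force passes 120 N, or if a joint passes its speed limit or range.

### The arm

A 7-joint arm with a two-finger parallel gripper is mounted at the origin on the work surface. World frame = base frame: x ahead of the robot, y to its left, z up, the work surface at z = 0. Lengths are in m, angles in rad, forces in N, time in s.
With the tool pointing down it reaches from about 0.4 to 0.9 m from the base axis. Payload 5.5 kg.
Tool frame: the origin (TCP) lies on the centre line of the jaws, within the pads' length; the fingertips stand 25 mm ahead of it and the grasp point (between the pads) lies 6 mm ahead of it; z points along the fingers, x is the direction in which the jaws open and shut, and the axes are right-handed (so a half turn about z gives the same grasp; the last joint's range is limited). The gripper opens to 85 mm and grips with 20 to 120 N. Pads are 22 mm wide; open, the fingers measure 114 mm over their backs; the gripper's body (76 mm by 85 mm) begins 54 mm behind the grasp point. The pads swing forward as they close: fully open they stand 13 mm farther back than shut.
Start: joints at [-1.025, 0.501, -0.427, 1.55, 0.221, 1.138, -0.21], TCP at [0.181, 0.624, 0.256] pointing down, gripper open.
Joint ranges: [-2.88, 2.88], [-0.31, 2.03], [-1.54, 1.56], [0.2, 2.42], [-1.41, 4.55], [0.19, 2.02], [-2.57, 2.57]. Speed limits (rad/s): [2.57, 2.57, 3.14, 3.14, 3.14, 3.14, 3.14].

### API

Orientations are given as a unit quaternion [x, y, z, w].
In Python, from plant import * gives the robot as it stands.
- The arm moves only by the shell command python3 -m pendant 'ROWS' [FORCE]. ROWS is JSON, a list of rows, each a list of 7 numbers: the shift along the tool's x, y, z in mm, then the turn, a rotation vector about the tool's x, y, z in rad, then the gripper's target within -1 to 1 (shut at 1, half-way at 0, fully open at -1). A call has 1 to 12 rows; each row shifts and turns the commanded pose from where the row before left it, along the tool's axes as they then stand; what a row does not reach is not made up. A row lasts 1/8 s, in which the tool goes at most 62.5 mm and 10.7 degrees, less where a joint would pass 70% of its speed; a pose out of reach is approached as far as the arm can. A call with a gripper value outside its range is refused whole. The fingers move at their own pace and stop on an object; FORCE is the grip in N (left out, the last holds). Time passes only in rows, so rows that do not move let the fingers close. It gives the time, the measured TCP pose, the force and the opening at its end, in the units of the state.
- read_state(): the state, without advancing time (a new reading comes with each control period).
- camera(name): name is "scene" or "top" or "wrist"; returns the picture (420x560x3 uint8, red, green, blue); there is no depth.
- camera_params(name): a dict with "intrinsics" (3x3 intrinsics, pixels), "rvec" (rotation vector, rad) and "tvec" (3), from world to camera coordinates, as OpenCV has them. Camera axes: x right, y down, z forward; pixel columns grow to the right and rows downward; lengths in m; the calibration is good to about 2 mm. A picture is of the moment at which its call begins: read the wrist's pose just before it. camera_params takes no time and is no camera call; for the wrist camera it gives the pose at the moment of the call.
- finish_job(): hands the job in, once; it reports no verdict.
The state is a dict: "t": time; "joints": joint angles; "qd": joint speeds; "joint_efforts": joint torques, N m; "position": TCP position; "tool_rot": TCP orientation; "wrist_force": force on the tool from outside, world axes, zero at the start; "wrist_torque": the same for the moment, N m; "gripper_width": opening from 0.0 (shut) to 1.0 (fully open).
Only numpy, scipy, OpenCV 4.12 (cv2) and the standard library are available. Lean on these libraries where they do the work, as an engineer would, in place of code of your own. Each camera call takes 0.05 s, during which the arm holds its last target.

## Working session

There is one attempt and no reset: what is moved stays moved. The work goes in short steps, Python scripts to look and compute and a shell command to move; the robot and the scene stay as the last step left them, time stands still between calls to the robot, and variables do not carry over. Pictures are saved under pics/ and viewed, and the job is handed in when it is done.

```bash
mkdir -p pics; ls; python3 - <<'E'
from plant import *
import cv2
s=read_state(); print(s)
for n in ("scene","top","wrist"):
    cv2.imwrite(f"pics/{n}0.png",camera(n)[:,:,::-1]); p=camera_params(n); print(n,p)
E
```

```text
pics
{'t': 0.0, 'joints': array([-1.02476612,  0.50184407, -0.42679227,  1.55143965,  0.22079099,
        1.13832282, -0.21029748]), 'qd': array([ 0.00168185, -0.00038348, -0.00114879,  0.00129598, -0.00051457,
        0.00114616,  0.00184937]), 'joint_efforts': array([ 1.71434345e-03, -5.69532073e+01, -5.81605330e+00, -2.80929190e+01,
        1.04334002e-02,  1.23211829e-02,  1.11080280e-05]), 'position': array([0.18126052, 0.6235409 , 0.25526609]), 'tool_rot': array([ 7.99694603e-01,  6.00406181e-01, -8.03655207e-04,  5.59590192e-04]), 'wrist_force': array([ 0.19383813, -0.465468  , -0.34190955]), 'wrist_torque': array([-0.01350993, -0.01892205, -0.02931599]), 'gripper_width': 0.9978152981929026}
scene {'intrinsics': array([[391.02450661,   0.        , 289.25890993],
       [  0.        , 391.02450661, 212.22065991],
       [  0.        ,   0.        ,   1.        ]]), 'rvec': array([ 1.50530711,  1.6944343 , -0.97359671]), 'tvec': array([ 0.10647233, -0.1968633 ,  1.44919194])}
top {'intrinsics': array([[404.95933139,   0.        , 289.54616827],
       [  0.        , 404.95933139, 207.9373588 ],
       [  0.        ,   0.        ,   1.        ]]), 'rvec': array([ 2.15744215, -2.14688753,  0.14390649]), 'tvec': array([-0.01927089,  0.59811708,  0.93703743])}
wrist {'intrinsics': array([[360.58793254,   0.        , 278.3583926 ],
       [  0.        , 360.58793254, 212.18564777],
       [  0.        ,   0.        ,   1.        ]]), 'rvec': array([-2.29838669, -1.72583153, -0.27599261]), 'tvec': array([-0.64907678, -0.04094812,  0.37929861])}
```

View pics/scene0.png

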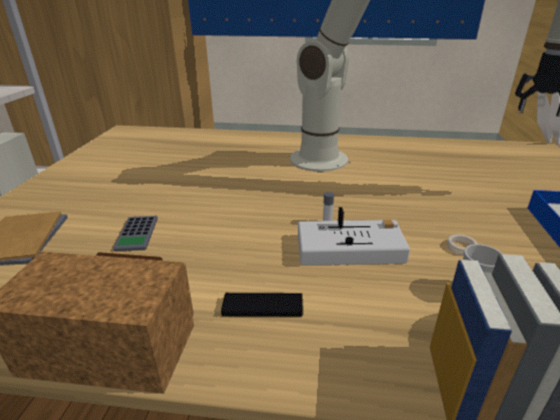

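View pics/top0.png

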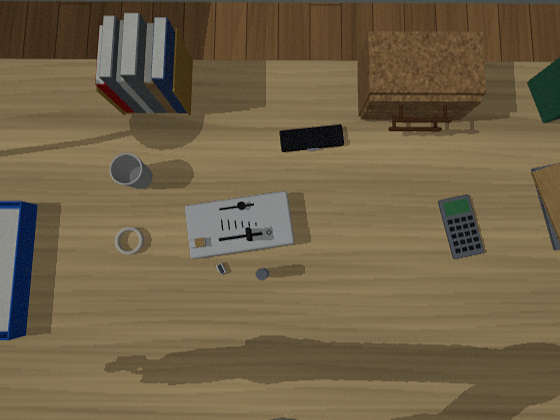

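View pics/wrist0.png

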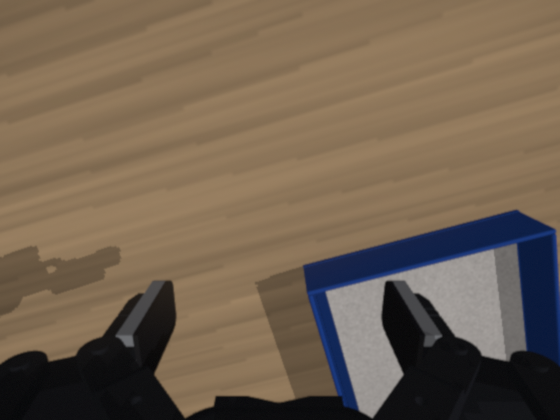

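The top view shows the console at about (186–293, 192–258). The paddle is near (249,234), the off ring at (268,232), the eraser at (201,243), the glue stick at (262,273) and the sharpener at (222,268). Next I'll measure.

```bash
cat > h.py <<'E'
from plant import *
import cv2, numpy as np
def ray(n,uv,z,p=None):
    p=p or camera_params(n); R,_=cv2.Rodrigues(p["rvec"]); C=-R.T@p["tvec"]
    d=R.T@np.linalg.inv(p["intrinsics"])@np.array([uv[0],uv[1],1.]); return C+d*(z-C[2])/d[2]
def proj(n,X,p=None):
    p=p or camera_params(n); return cv2.projectPoints(np.array(X,float).reshape(-1,3),p["rvec"],p["tvec"],p["intrinsics"],None)[0].reshape(-1,2)
E
python3 - <<'E'
from h import *
im=cv2.imread("pics/top0.png"); hsv=cv2.cvtColor(im,cv2.COLOR_BGR2HSV)
m=((hsv[...,1]<40)&(hsv[...,2]>120)).astype(np.uint8)*255
m2=np.zeros_like(m); m2[180:265,175:305]=m[180:265,175:305]
m2=cv2.morphologyEx(m2,cv2.MORPH_CLOSE,np.ones((9,9)))
c=max(cv2.findContours(m2,0,1)[0],key=cv2.contourArea)
b=cv2.boxPoints(cv2.minAreaRect(c)); W=np.array([ray("top",q,.045) for q in b]); print(b,W,[np.linalg.norm(W[i]-W[i-1]) for i in range(4)])
cen=W.mean(0); print(cen)
cv2.imwrite("pics/crop0.png",cv2.resize(im[180:285,175:305],None,fx=6,fy=5.7,interpolation=cv2.INTER_CUBIC))
sc=cv2.imread("pics/scene0.png"); cv2.imwrite("pics/crop1.png",cv2.resize(sc[185:270,290:415],None,fx=6,fy=6,interpolation=cv2.INTER_CUBIC))
for n in ("top","scene"):
  p=camera_params(n);R,_=cv2.Rodrigues(p["rvec"]);print(n,-R.T@p["tvec"])
E
```

```text
[[182.48859 205.29797]
 [284.79865 190.14093]
 [292.5463  242.43756]
 [190.23624 257.5946 ]] [[ 0.60266943  0.24087944  0.045     ]
 [ 0.64083843 -0.00466415  0.045     ]
 [ 0.51495972 -0.02386351  0.045     ]
 [ 0.47807215  0.21758279  0.045     ]] [np.float64(0.1267565308935353), np.float64(0.24849250603802353), np.float64(0.12733445963241938), np.float64(0.24424783974223666)]
[0.55913493 0.10748364 0.045     ]
top [ 0.46800136 -0.01677806  1.0083887 ]
scene [1.35443222 0.05313264 0.55940959]
```

View pics/crop0.png

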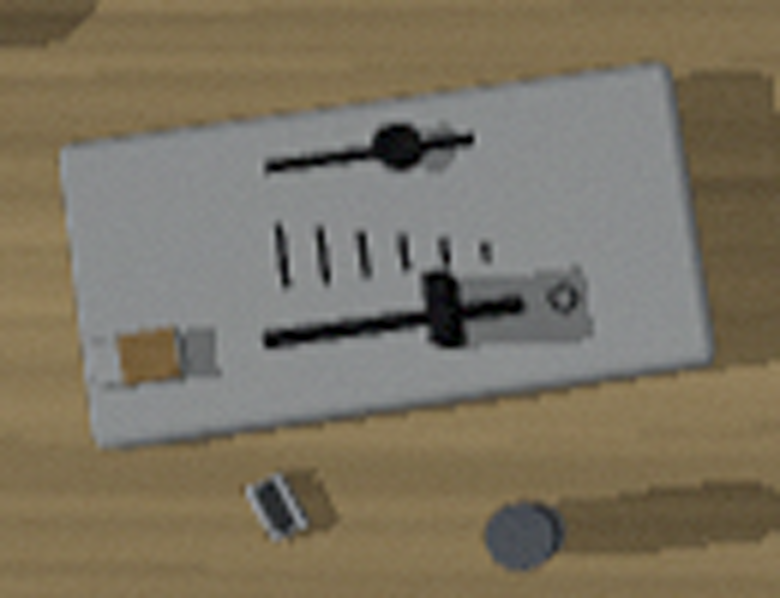

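View pics/crop1.png

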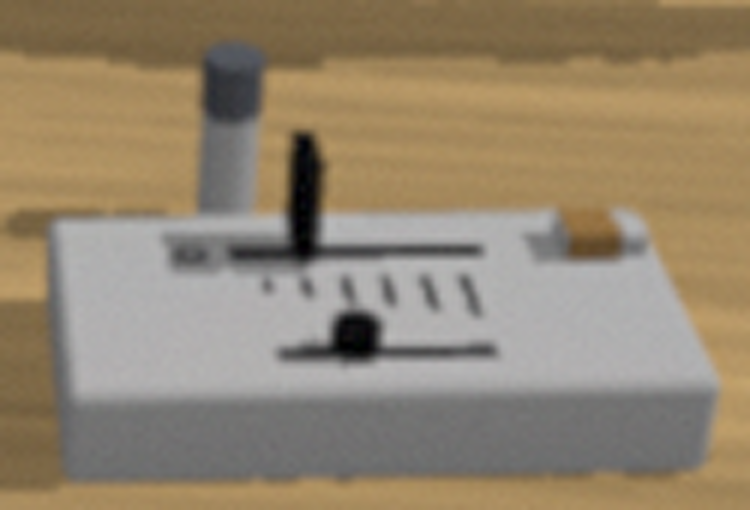

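```bash
python3 - <<'E'
from h import *
f=lambda x,y,z: ray("top",(175+(x+.5)/6-.5,180+(y+.5)/5.7-.5),z)
src=[(62,148),(665,65),(712,360),(98,445),(565,297),(486,252),(445,251),(404,251),(364,255),(323,256),(283,255)]
W=np.array([f(x,y,.045)[:2] for x,y in src])
dst=np.array([(65,125),(65,-125),(-65,-125),(-65,125),(-30,-68)])/1000
# rigid fit
a=dst-dst.mean(0); b=W[:5]-W[:5].mean(0)
th=np.arctan2((a[:,0]*b[:,1]-a[:,1]*b[:,0]).sum(),(a*b).sum()); R=np.array([[np.cos(th),-np.sin(th)],[np.sin(th),np.cos(th)]]); t=W[:5].mean(0)-R@dst.mean(0)
print("yaw",th,np.degrees(th),"t",t); loc=lambda p:(np.array(p)[:2]-t)@R*1000
for w in W: print(loc(w).round(1))
print("paddle top corners?",[loc(f(x,y,.095)).round(1) for x,y in [(437,308),(424,275),(452,272),(432,345),(465,343)]])
print("knob",loc(f(400,147,.06)),"glue",loc(f(522,536,.088)),f(522,536,.088),"eraser",loc(f(155,355,.057)),"sharp",loc(f(275,505,.012)))
E
```

```text
yaw 0.15177011743978178 8.695787185504347 t [0.55851927 0.10478991]
[ 62.8 122.1]
[  62.5 -121.8]
[ -63.5 -122.1]
[-62.9 122.1]
[-29.  -68.3]
[ -5.7 -39.8]
[ -2.9 -23.7]
[-0.5 -7.6]
[0.2 8.4]
[ 2.1 24.6]
[ 4.9 40.2]
paddle top corners? [array([-30.3, -22. ]), array([-16.6, -18.9]), array([-17. , -29.5]), array([-44.6, -18.2]), array([-45.6, -30.6])]
knob [ 41.01713176 -13.24274377] glue [-123.42077964  -40.93199546] [0.44270564 0.04566867 0.088     ] eraser [-30.15571599  93.01551253] sharp [-97.09458357  61.79974461]
```

Measured: console origin is (0.5585, 0.1048) with yaw 8.70°. The ribs land at y = −40 to 40 within 0.5 mm, and the paddle top is at about y = −24, so it's at the first click. I'll swing over with the jaws shut and tool y along the travel.

```bash
python3 -m pendant '[[-11,52,0,0,0,0.0947,1],[-11,52,0,0,0,0.0947,1],[-11,52,0,0,0,0.0947,1],[-11,52,0,0,0,0.0947,1],[-11,52,0,0,0,0.0947,1],[-11,52,0,0,0,0.0947,1],[-11,52,0,0,0,0.0947,1],[-11,52,0,0,0,0.0947,1],[-11,52,0,0,0,0.0947,1],[-11,52,0,0,0,0.0947,1],[-11,52,0,0,0,0.0947,1],[-11,52,0,0,0,0.0947,1]]' 20
cat >> h.py <<'E'
from scipy.spatial.transform import Rotation as Rn
th=0.15177; t0=np.array([0.55852,0.10479]); Rc=np.array([[np.cos(th),-np.sin(th)],[np.sin(th),np.cos(th)]])
def loc(p): return (np.array(p)[:2]-t0)@Rc*1000
def rep(target=None):
    s=read_state(); R=Rn.from_quat(s["tool_rot"]); M=R.as_matrix(); l=loc(s["position"])
    print("t",round(s["t"],2),"loc",l.round(1),"z",round(s["position"][2]*1000,1),"yaw err tool x deg",np.degrees(np.arctan2(M[1,0],M[0,0])-th).round(2),"tilt",M[:,2].round(4),"w",round(s["gripper_width"],3),"Fconsole",(Rc.T@s["wrist_force"][:2]).round(2),s["wrist_force"][2].round(2))
    if target is not None:
        w=np.r_[t0+Rc@(np.array(target[:2])/1000),target[2]/1000]; print("shift tool mm",(M.T@(w-s["position"])*1000).round(1))
    Rt=Rn.from_matrix(np.array([[np.cos(th),np.sin(th),0],[np.sin(th),-np.cos(th),0],[0,0,-1]]))
    print("turn",(R.inv()*Rt).as_rotvec().round(4))
E
python3 -c "
from h import *
rep((-30,12,200))
cv2.imwrite('pics/top1.png',camera('top')[...,::-1])"
```

```text
t: 1.65
position: [0.5018, 0.11, 0.2562]
tool_rot: [0.997, 0.074, 0.0, -0.0]
wrist_force: [1.0, -0.2, -0.0]
gripper_width: 0.001
t 1.65 loc [-55.3  13.7] z 256.2 yaw err tool x deg -0.2 tilt [ 1.e-04  0.e+00 -1.e+00] w 0.001 Fconsole [ 0.94 -0.38] -0.01
shift tool mm [25.3  1.6 56.2]
turn [ 0.     -0.0001 -0.0035]
```

View pics/top1.png

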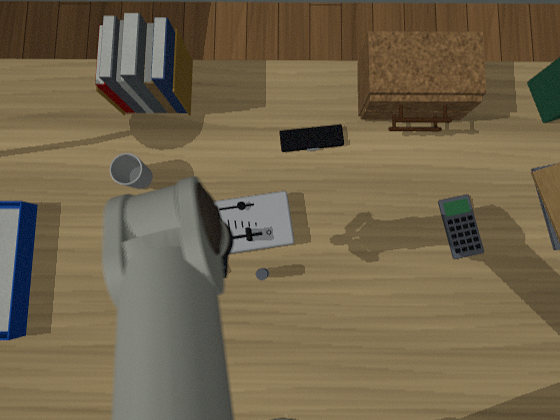

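The arm now hides the top view, so I'll line up above the travel with the tips still above the paddle and check with the other cameras.

```bash
python3 -m pendant '[[12.5,-1,0,0,0,-0.0035,1],[12.8,-1.5,40,0,0,0,1],[0,0,40,0,0,0,1],[0,0,36,0,0,0,1],[0,0,0,0,0,0,1]]'
python3 -c "
from h import *
rep((-30,16,92))
cv2.imwrite('pics/w1.png',camera('wrist')[...,::-1])
im=camera('scene')[...,::-1];cv2.imwrite('pics/s1.png',cv2.resize(im[150:270,270:420],None,fx=5,fy=5,interpolation=2))"
```

```text
t: 2.33
position: [0.524, 0.1192, 0.1375]
tool_rot: [0.997, 0.079, -0.003, 0.0]
wrist_force: [0.6, 0.8, 1.0]
gripper_width: 0.004
t 2.33 loc [-32.   19.5] z 137.5 yaw err tool x deg 0.34 tilt [-6.4e-03 -9.0e-04 -1.0e+00] w 0.004 Fconsole [0.68 0.67] 0.96
shift tool mm [ 2.2  3.5 45.4]
turn [-0.0001  0.0064  0.0059]
```

View pics/w1.png

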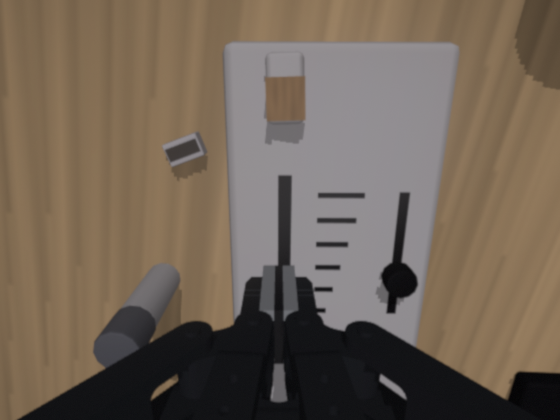

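View pics/s1.png

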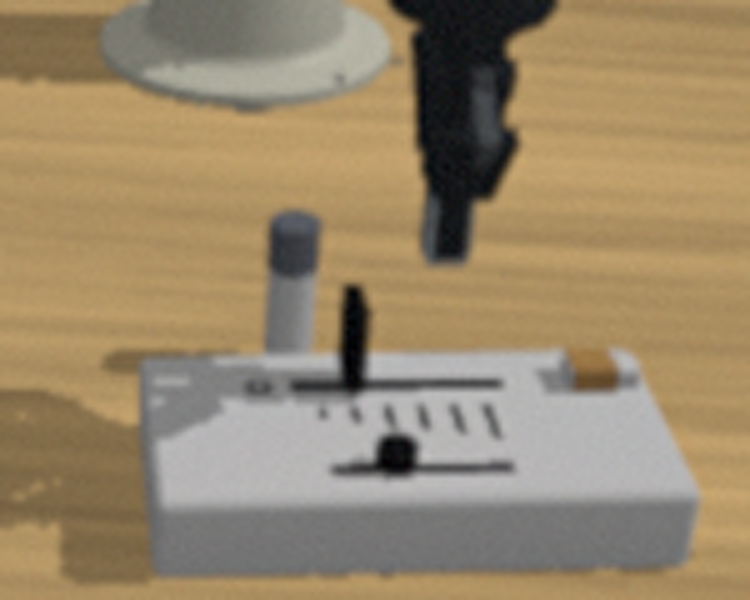

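In the wrist view the fingertips line up with the slot (column 280). The scene view shows the paddle at the second rib, which is the first click. Going down beside it on the full side.

```bash
python3 -m pendant '[[1,2,15,0,0.006,0.005,1],[0,0,15,0,0,0,1],[0,0,14,0,0,0,1],[0,0,0,0,0,0,1],[0,0,0,0,0,0,1]]'
python3 -c "
from h import *
rep((-30,16,92))
im=camera('scene')[...,::-1];cv2.imwrite('pics/s2.png',cv2.resize(im[150:270,270:420],None,fx=5,fy=5,interpolation=2))"
```

```text
t: 3.05
position: [0.528, 0.1165, 0.0965]
tool_rot: [0.997, 0.075, 0.003, -0.0]
wrist_force: [-0.2, -0.5, -0.7]
gripper_width: -0.003
t 3.05 loc [-28.4  16.2] z 96.5 yaw err tool x deg -0.09 tilt [ 0.0061  0.001  -1.    ] w -0.003 Fconsole [-0.25 -0.47] -0.72
shift tool mm [-1.6  0.2  4.5]
turn [-0.0001 -0.0062 -0.0015]
```

View pics/s2.png

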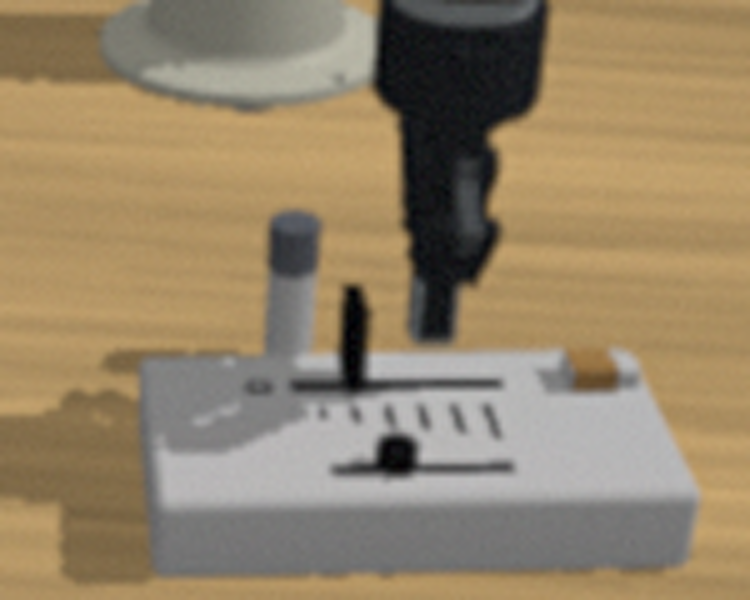

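```bash
python3 -m pendant '[[-1,0,4,0,0,0,1],[0,8,0,0,0,0,1],[0,8,0,0,0,0,1],[0,4,0,0,0,0,1],[0,0,0,0,0,0,1]]'; python3 -c "
from h import *
rep((-30,-24,92))"
python3 -m pendant '[[0,2,0,0,0,0,1],[0,2,0,0,0,0,1],[0,0,0,0,0,0,1]]'; python3 -c "
from h import *
rep((-30,-24,92))"
python3 -m pendant '[[0,2,0,0,0,0,1],[0,2,0,0,0,0,1],[0,0,0,0,0,0,1]]'; python3 -c "
from h import *
rep((-30,-24,92))"
```

```text
t: 3.72
position: [0.53, 0.0957, 0.0924]
tool_rot: [0.997, 0.074, 0.003, -0.0]
wrist_force: [-0.2, -0.4, 0.7]
gripper_width: 0.0
t 3.73 loc [-29.6  -4.7] z 92.4 yaw err tool x deg -0.17 tilt [ 6.1e-03  8.0e-04 -1.0e+00] w 0.0 Fconsole [-0.22 -0.36] 0.75
shift tool mm [-0.3 19.3  0.4]
turn [ 0.0002 -0.0061 -0.0029]
t: 4.1
position: [0.5302, 0.0939, 0.0923]
tool_rot: [0.997, 0.076, 0.003, -0.001]
wrist_force: [-0.5, 4.1, 0.2]
gripper_width: -0.003
t 4.1 loc [-29.7  -6.5] z 92.3 yaw err tool x deg -0.02 tilt [ 0.0058  0.0022 -1.    ] w -0.003 Fconsole [0.14 4.16] 0.24
shift tool mm [-0.3 17.5  0.3]
turn [-0.0013 -0.0061 -0.0004]
t: 4.47
position: [0.5303, 0.0931, 0.0924]
tool_rot: [0.997, 0.077, 0.003, -0.002]
wrist_force: [-2.1, 11.0, 0.4]
gripper_width: 0.002
t 4.47 loc [-29.7  -7.3] z 92.4 yaw err tool x deg 0.11 tilt [ 0.0054  0.0053 -1.    ] w 0.002 Fconsole [-0.41 11.21] 0.41
shift tool mm [-0.4 16.7  0.3]
turn [-0.0044 -0.0061  0.002 ]
```

11 N with hardly any motion isn't what 4 N would predict, so I'll look before pushing on.

```bash
python3 -c "
from h import *
cv2.imwrite('pics/w3.png',camera('wrist')[...,::-1])
im=camera('scene')[...,::-1];cv2.imwrite('pics/s3.png',cv2.resize(im[150:270,270:420],None,fx=5,fy=5,interpolation=2))
im=camera('top')[...,::-1];cv2.imwrite('pics/t3.png',cv2.resize(im[180:285,175:305],None,fx=6,fy=5.7,interpolation=2))
rep()
print(read_state()['wrist_torque'])"
```

```text
t 4.62 loc [-29.6  -7.3] z 92.4 yaw err tool x deg 0.12 tilt [ 0.0055  0.0052 -1.    ] w 0.001 Fconsole [ 0.45 10.06] 0.14
turn [-0.0043 -0.0062  0.0021]
[ 2.43723834  0.48517495 -0.01586269]
```

View pics/s3.png

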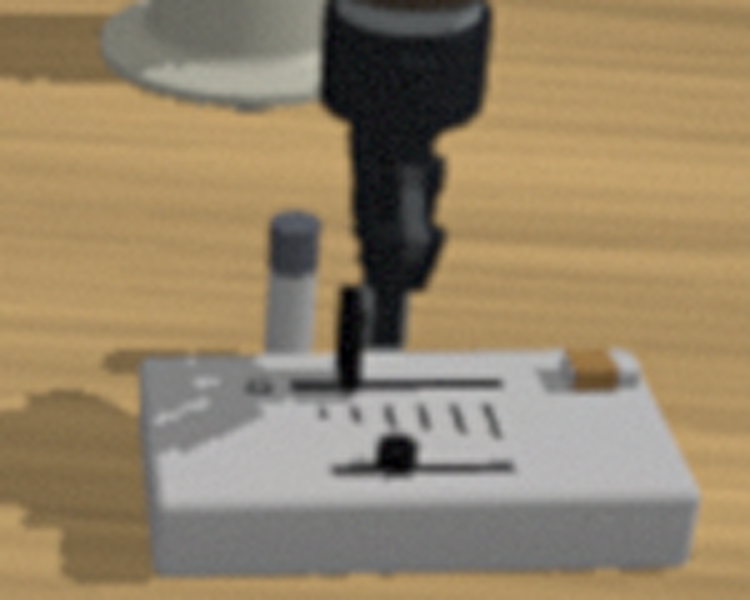

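View pics/t3.png

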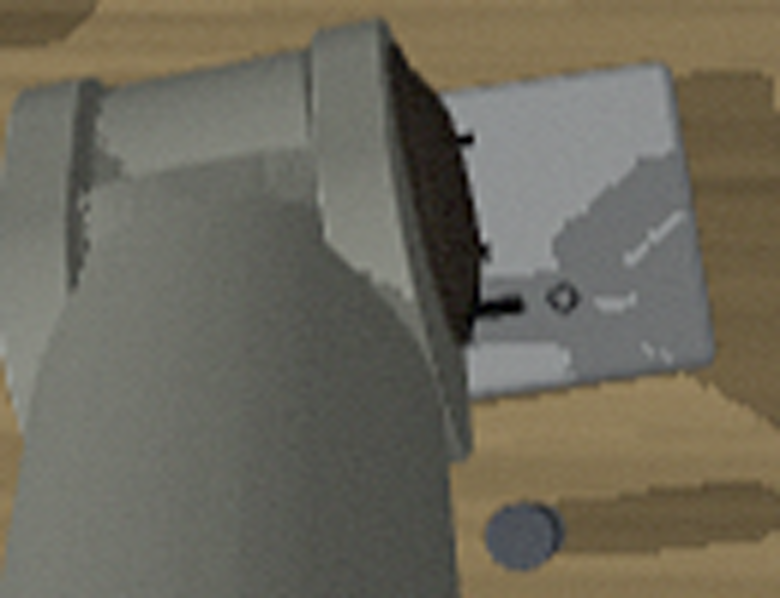

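View pics/w3.png

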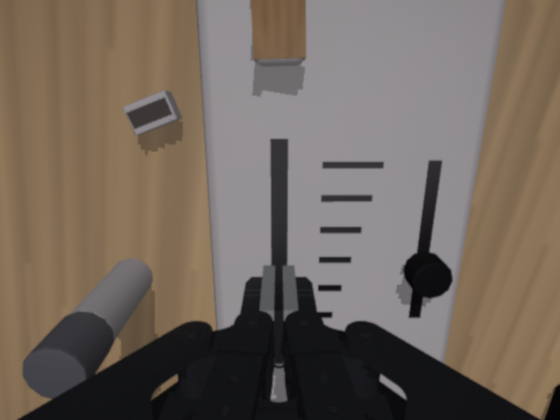

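All views show only the fingertips touching the broad face, and the gripper body is clear. The shortfall looks like arm compliance plus a stiffer detent. Pushing on in small steps; behind off there's only the end stop.

```bash
for i in 1; do python3 -m pendant '[[0,1,0,0,0,0,1],[0,1,0,0,0,0,1],[0,0,0,0,0,0,1]]'; python3 -c "
from h import *
rep()"
python3 -m pendant '[[0,1,0,0,0,0,1],[0,1,0,0,0,0,1],[0,0,0,0,0,0,1]]'; python3 -c "
from h import *
rep()"; done
```

```text
t: 5.0
position: [0.5311, 0.0878, 0.0923]
tool_rot: [0.997, 0.076, 0.003, -0.001]
wrist_force: [0.7, 0.5, -0.7]
gripper_width: 0.003
t 5.0 loc [-29.6 -12.6] z 92.3 yaw err tool x deg -0.0 tilt [ 0.0059  0.0018 -1.    ] w 0.003 Fconsole [0.8  0.42] -0.7
turn [-0.0009 -0.0061 -0.    ]
t: 5.38
position: [0.5317, 0.0834, 0.0922]
tool_rot: [0.997, 0.074, 0.003, 0.0]
wrist_force: [-0.5, 0.1, 0.3]
gripper_width: 0.002
t 5.38 loc [-29.8 -17. ] z 92.2 yaw err tool x deg -0.17 tilt [ 5.9e-03  1.0e-04 -1.0e+00] w 0.002 Fconsole [-0.45  0.19] 0.25
turn [ 0.0008 -0.0058 -0.0029]
```

```bash
python3 -m pendant '[[0,2,0,0,0,0,1],[0,2,0,0,0,0,1],[0,1,0,0,0,0,1],[0,0,0,0,0,0,1],[0,0,0,0,0,0,1]]'; python3 -c "
from h import *
rep()"
python3 -m pendant '[[0,1,0,0,0,0,1],[0,1,0,0,0,0,1],[0,0,0,0,0,0,1]]'; python3 -c "
from h import *
rep()
im=camera('scene')[...,::-1];cv2.imwrite('pics/s4.png',cv2.resize(im[150:270,270:420],None,fx=5,fy=5,interpolation=2))
"
```

```text
t: 6.0
position: [0.5323, 0.0797, 0.0923]
tool_rot: [0.997, 0.075, 0.003, -0.0]
wrist_force: [-0.6, 0.2, -0.1]
gripper_width: -0.003
t 6.0 loc [-29.7 -20.8] z 92.3 yaw err tool x deg -0.09 tilt [ 0.0059  0.001  -1.    ] w -0.003 Fconsole [-0.55  0.29] -0.07
turn [-0.0001 -0.006  -0.0015]
t: 6.38
position: [0.5325, 0.0784, 0.0923]
tool_rot: [0.997, 0.075, 0.003, -0.001]
wrist_force: [-1.8, 3.1, -0.9]
gripper_width: -0.002
t 6.38 loc [-29.7 -22.2] z 92.3 yaw err tool x deg -0.06 tilt [ 0.0058  0.0016 -1.    ] w -0.002 Fconsole [-1.34  3.36] -0.92
turn [-0.0007 -0.006  -0.001 ]
```

View pics/s4.png

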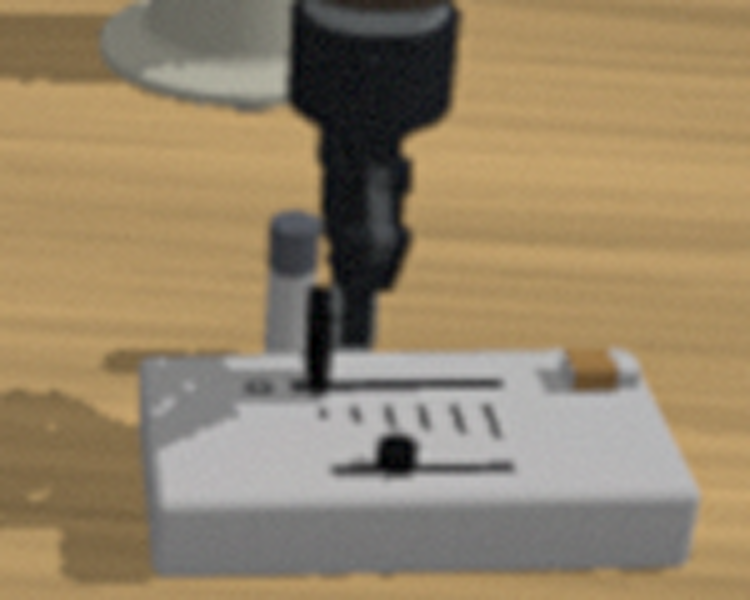

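The paddle has snapped to off: it sits at the shortest rib, and contact is 16 mm on from the first contact. I'll press a little more towards the end stop.

```bash
python3 -m pendant '[[0,1,0,0,0,0,1],[0,1,0,0,0,0,1],[0,1,0,0,0,0,1],[0,0,0,0,0,0,1]]'; python3 -c "
from h import *
rep()"
python3 -m pendant '[[0,1,0,0,0,0,1],[0,1,0,0,0,0,1],[0,0,0,0,0,0,1]]'; python3 -c "
from h import *
rep()"
```

```text
t: 6.92
position: [0.5328, 0.0768, 0.0923]
tool_rot: [0.997, 0.076, 0.003, -0.001]
wrist_force: [-1.5, 7.7, 0.4]
gripper_width: -0.0
t 6.92 loc [-29.7 -23.8] z 92.3 yaw err tool x deg -0.0 tilt [ 0.0056  0.0031 -1.    ] w -0.0 Fconsole [-0.32  7.79] 0.39
turn [-0.0022 -0.006  -0.    ]
t: 7.3
position: [0.5328, 0.0766, 0.0924]
tool_rot: [0.997, 0.077, 0.003, -0.002]
wrist_force: [-1.7, 11.2, 0.4]
gripper_width: -0.001
t 7.3 loc [-29.7 -23.9] z 92.4 yaw err tool x deg 0.08 tilt [ 0.0054  0.0048 -1.    ] w -0.001 Fconsole [ 0.03 11.32] 0.44
turn [-0.0039 -0.006   0.0014]
```

End stop reached at finger y = −23.9, with 11 N. Backing off, up and over to the off side.

```bash
python3 -m pendant '[[0,-8,0,0,0,0,1],[0,-8,0,0,0,0,1],[0,0,-25,0,0,0,1],[0,0,-25,0,0,0,1],[0,22,0,0,-0.006,0,1],[0,22,0,0,0,0,1],[0,20,0,0,0,0,1],[0,0,0,0,0,0,1]]'; python3 -c "
from h import *
rep((-30,-75,92))
cv2.imwrite('pics/w5.png',camera('wrist')[...,::-1])
im=camera('scene')[...,::-1];cv2.imwrite('pics/s5.png',cv2.resize(im[150:270,270:420],None,fx=5,fy=5,interpolation=2))
"
```

```text
t: 8.3
position: [0.5404, 0.0225, 0.1423]
tool_rot: [0.997, 0.073, -0.0, 0.001]
wrist_force: [-0.2, -0.1, -1.0]
gripper_width: -0.005
t 8.3 loc [-30.4 -78.6] z 142.3 yaw err tool x deg -0.34 tilt [ 1.0e-04 -1.6e-03 -1.0e+00] w -0.005 Fconsole [-0.26 -0.04] -1.03
shift tool mm [ 0.3 -3.7 50.3]
turn [ 0.0016  0.0002 -0.006 ]
```

View pics/s5.png

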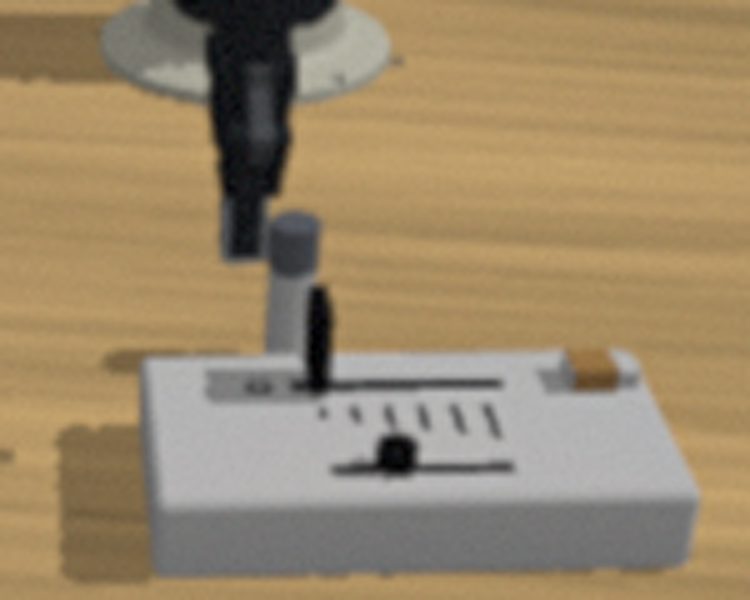

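View pics/w5.png

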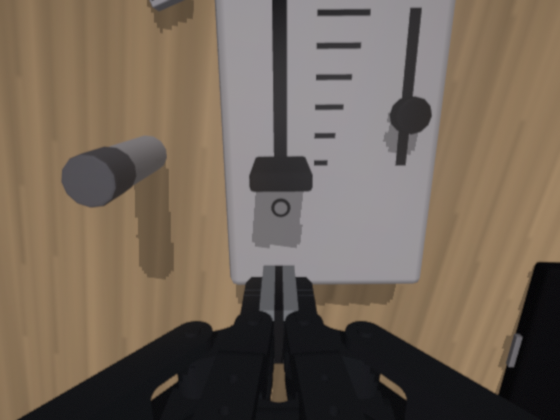

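The paddle sits at the shortest rib, the off stop, and knob, eraser and glue are unmoved. The finger linkage bulges a little on the +y side, so I'll go only to tip height about 78 mm so that just the tips touch.

```bash
python3 -m pendant '[[0,-3,13,0,0,-0.003,1],[0,0,13,0,0,0,1],[0,0,12,0,0,0,1],[0,0,0,0,0,0,1],[0,0,0,0,0,0,1]]'; python3 -c "
from h import *
rep((-30,-60,104))
im=camera('scene')[...,::-1];cv2.imwrite('pics/s6.png',cv2.resize(im[150:270,270:420],None,fx=5,fy=5,interpolation=2))
"
```

```text
t: 9.02
position: [0.5399, 0.0282, 0.1042]
tool_rot: [0.997, 0.076, -0.0, -0.0]
wrist_force: [-0.7, -0.3, -0.4]
gripper_width: -0.004
t 9.03 loc [-30.  -72.9] z 104.2 yaw err tool x deg 0.07 tilt [-1.e-04 -0.e+00 -1.e+00] w -0.004 Fconsole [-0.77 -0.2 ] -0.36
shift tool mm [  0.  -12.9   0.2]
turn [-0.      0.0001  0.0013]
```

View pics/s6.png

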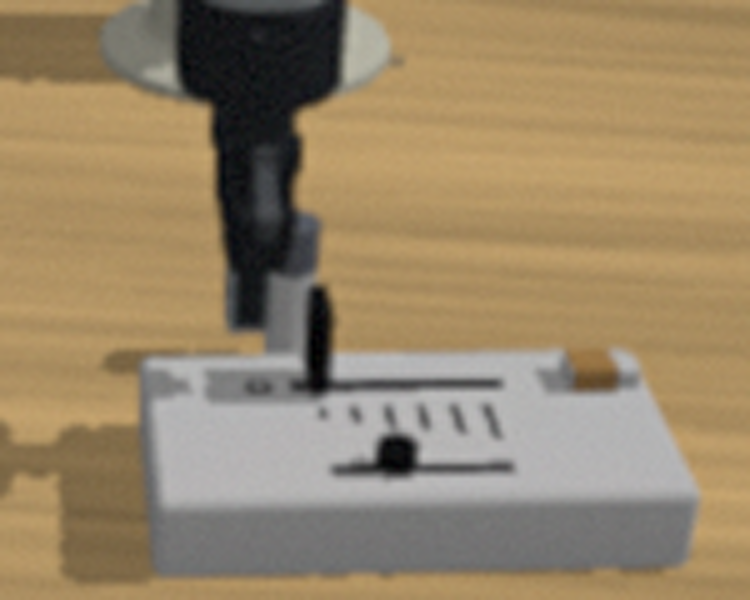

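```bash
python3 -m pendant '[[0,-7,0,0,0,0,1],[0,-6,0,0,0,0,1],[0,-2,0,0,0,0,1],[0,0,0,0,0,0,1],[0,0,0,0,0,0,1]]'; python3 -c "
from h import *
rep()"
python3 -m pendant '[[0,-1,0,0,0,0,1],[0,-1,0,0,0,0,1],[0,0,0,0,0,0,1]]'; python3 -c "
from h import *
rep()"
python3 -m pendant '[[0,-1,0,0,0,0,1],[0,-1,0,0,0,0,1],[0,0,0,0,0,0,1]]'; python3 -c "
from h import *
rep()"
```

```text
t: 9.7
position: [0.5375, 0.0428, 0.1043]
tool_rot: [0.997, 0.076, 0.0, 0.0]
wrist_force: [-0.3, -0.4, 0.6]
gripper_width: -0.001
t 9.7 loc [-30.1 -58.1] z 104.3 yaw err tool x deg 0.07 tilt [ 0.e+00 -1.e-04 -1.e+00] w -0.001 Fconsole [-0.34 -0.36] 0.61
turn [ 0.0001 -0.      0.0013]
t: 10.07
position: [0.5372, 0.045, 0.1043]
tool_rot: [0.997, 0.077, -0.0, -0.0]
wrist_force: [-0.4, -0.5, 0.3]
gripper_width: -0.002
t 10.07 loc [-30.1 -55.8] z 104.3 yaw err tool x deg 0.08 tilt [-1.e-04  1.e-04 -1.e+00] w -0.002 Fconsole [-0.51 -0.46] 0.25
turn [-0.0001  0.0001  0.0014]
t: 10.45
position: [0.5369, 0.0469, 0.1043]
tool_rot: [0.997, 0.077, 0.0, 0.0]
wrist_force: [0.7, -0.6, -0.2]
gripper_width: 0.002
t 10.45 loc [-30.1 -53.9] z 104.3 yaw err tool x deg 0.08 tilt [ 0.e+00 -1.e-04 -1.e+00] w 0.002 Fconsole [ 0.56 -0.7 ] -0.17
turn [0.0001 0.     0.0014]
```

```bash
python3 -m pendant '[[0,-1,0,0,0,0,1],[0,-1,0,0,0,0,1],[0,0,0,0,0,0,1]]'; python3 -c "
from h import *
rep()"
python3 -m pendant '[[0,-1,0,0,0,0,1],[0,-1,0,0,0,0,1],[0,0,0,0,0,0,1]]'; python3 -c "
from h import *
rep()"
```

```text
t: 10.82
position: [0.5367, 0.0481, 0.1043]
tool_rot: [0.997, 0.076, 0.0, 0.0]
wrist_force: [0.6, -3.4, 1.0]
gripper_width: -0.001
t 10.82 loc [-30.1 -52.7] z 104.3 yaw err tool x deg 0.04 tilt [ 1.e-04 -7.e-04 -1.e+00] w -0.001 Fconsole [ 0.1  -3.42] 0.99
turn [ 0.0007 -0.      0.0006]
t: 11.2
position: [0.5362, 0.0516, 0.1043]
tool_rot: [0.997, 0.077, -0.0, -0.0]
wrist_force: [0.9, -1.9, 0.7]
gripper_width: -0.001
t 11.2 loc [-30.1 -49.2] z 104.3 yaw err tool x deg 0.12 tilt [-1.e-04  7.e-04 -1.e+00] w -0.001 Fconsole [ 0.6  -2.03] 0.66
turn [-0.0007  0.      0.0021]
```

```bash
python3 -m pendant '[[0,-1,0,0,0,0,1],[0,-1,0,0,0,0,1],[0,0,0,0,0,0,1]]'; python3 -c "
from h import *
rep()"
python3 -m pendant '[[0,-1,0,0,0,0,1],[0,-1,0,0,0,0,1],[0,0,0,0,0,0,1]]'; python3 -c "
from h import *
rep()"
python3 -m pendant '[[0,-1,0,0,0,0,1],[0,0,0,0,0,0,1],[0,0,0,0,0,0,1]]'; python3 -c "
from h import *
rep()
im=camera('scene')[...,::-1];cv2.imwrite('pics/s7.png',cv2.resize(im[150:270,270:420],None,fx=5,fy=5,interpolation=2))"
```

```text
t: 11.58
position: [0.5359, 0.0535, 0.1043]
tool_rot: [0.997, 0.077, -0.0, -0.0]
wrist_force: [1.0, -0.3, -0.1]
gripper_width: 0.003
t 11.57 loc [-30.1 -47.3] z 104.3 yaw err tool x deg 0.11 tilt [-1.e-04  6.e-04 -1.e+00] w 0.003 Fconsole [ 0.93 -0.45] -0.07
turn [-0.0006  0.      0.0019]
t: 11.95
position: [0.5356, 0.0553, 0.1042]
tool_rot: [0.997, 0.077, -0.0, -0.0]
wrist_force: [-0.8, 0.2, -0.5]
gripper_width: 0.003
t 11.95 loc [-30.2 -45.4] z 104.2 yaw err tool x deg 0.1 tilt [-2.e-04  4.e-04 -1.e+00] w 0.003 Fconsole [-0.71  0.36] -0.49
turn [-0.0004  0.0001  0.0018]
t: 12.32
position: [0.5355, 0.0559, 0.1043]
tool_rot: [0.997, 0.077, -0.0, -0.0]
wrist_force: [0.3, -0.3, 0.4]
gripper_width: -0.005
t 12.32 loc [-30.1 -44.8] z 104.3 yaw err tool x deg 0.08 tilt [-0.e+00  1.e-04 -1.e+00] w -0.005 Fconsole [ 0.28 -0.4 ] 0.43
turn [-0.0001  0.      0.0014]
```

View pics/s7.png

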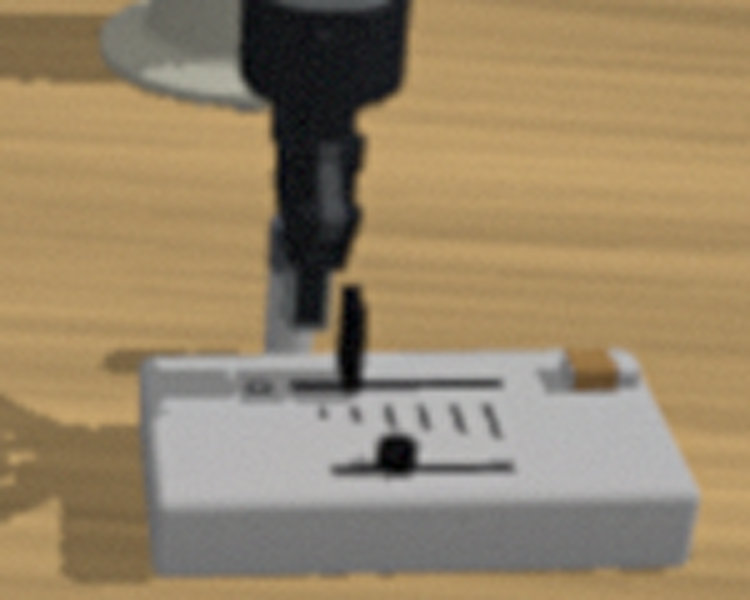

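It jumped to click 1 (second rib) by itself, leaving a gap to the tips. Next contact is expected at about −37.

```bash
python3 -m pendant '[[0,-2,0,0,0,0,1],[0,-2,0,0,0,0,1],[0,-2,0,0,0,0,1],[0,-1,0,0,0,0,1],[0,0,0,0,0,0,1]]'; python3 -c "
from h import *
rep()"
python3 -m pendant '[[0,-1,0,0,0,0,1],[0,-1,0,0,0,0,1],[0,0,0,0,0,0,1]]'; python3 -c "
from h import *
rep()"
python3 -m pendant '[[0,-1,0,0,0,0,1],[0,-1,0,0,0,0,1],[0,0,0,0,0,0,1]]'; python3 -c "
from h import *
rep()"
```

```text
t: 13.0
position: [0.5345, 0.0628, 0.1043]
tool_rot: [0.997, 0.077, 0.0, 0.0]
wrist_force: [-0.5, -0.4, -0.2]
gripper_width: -0.002
t 13.0 loc [-30.1 -37.9] z 104.3 yaw err tool x deg 0.08 tilt [ 0. -0. -1.] w -0.002 Fconsole [-0.52 -0.31] -0.18
turn [ 0.     -0.      0.0014]
t: 13.38
position: [0.5344, 0.0634, 0.1043]
tool_rot: [0.997, 0.076, 0.0, 0.001]
wrist_force: [0.6, -5.9, 0.3]
gripper_width: 0.001
t 13.38 loc [-30.1 -37.3] z 104.3 yaw err tool x deg 0.01 tilt [ 3.0e-04 -1.3e-03 -1.0e+00] w 0.001 Fconsole [-0.34 -5.9 ] 0.28
turn [ 0.0013 -0.0001  0.0003]
t: 13.75
position: [0.5342, 0.0638, 0.1043]
tool_rot: [0.997, 0.075, 0.0, 0.001]
wrist_force: [1.6, -8.3, -0.1]
gripper_width: 0.002
t 13.75 loc [-30.2 -36.9] z 104.3 yaw err tool x deg -0.05 tilt [ 4.0e-04 -2.8e-03 -1.0e+00] w 0.002 Fconsole [ 0.36 -8.42] -0.06
turn [ 0.0028  0.     -0.0009]
```

```bash
python3 -m pendant '[[0,-1,0,0,0,0,1],[0,0,0,0,0,0,1]]'; python3 -c "
from h import *
rep()"
python3 -m pendant '[[0,-1,0,0,0,0,1],[0,0,0,0,0,0,1]]'; python3 -c "
from h import *
rep()"
python3 -m pendant '[[0,-1,0,0,0,0,1],[0,0,0,0,0,0,1]]'; python3 -c "
from h import *
rep()"
```

```text
t: 14.0
position: [0.5343, 0.064, 0.1044]
tool_rot: [0.997, 0.075, 0.0, 0.002]
wrist_force: [1.9, -10.6, -0.0]
gripper_width: -0.003
t 14.0 loc [-30.2 -36.7] z 104.4 yaw err tool x deg -0.09 tilt [ 6.0e-04 -3.5e-03 -1.0e+00] w -0.003 Fconsole [  0.29 -10.73] -0.04
turn [ 0.0036 -0.0001 -0.0015]
t: 14.25
position: [0.5342, 0.0642, 0.1044]
tool_rot: [0.997, 0.075, 0.0, 0.002]
wrist_force: [1.0, -11.5, 1.1]
gripper_width: 0.002
t 14.25 loc [-30.2 -36.5] z 104.4 yaw err tool x deg -0.12 tilt [ 7.0e-04 -4.3e-03 -1.0e+00] w 0.002 Fconsole [ -0.78 -11.5 ] 1.13
turn [ 0.0043 -0.0001 -0.0022]
t: 14.5
position: [0.5335, 0.0684, 0.1043]
tool_rot: [0.997, 0.075, -0.0, 0.0]
wrist_force: [0.8, -1.2, 0.3]
gripper_width: 0.0
t 14.5 loc [-30.2 -32.2] z 104.3 yaw err tool x deg -0.04 tilt [ 0.e+00 -6.e-04 -1.e+00] w 0.0 Fconsole [ 0.58 -1.33] 0.26
turn [ 0.0006  0.0001 -0.0006]
```

```bash
python3 -m pendant '[[0,-1,0,0,0,0,1],[0,0,0,0,0,0,1]]'; python3 -c "
from h import *
rep()"
python3 -m pendant '[[0,-1,0,0,0,0,1],[0,-1,0,0,0,0,1],[0,0,0,0,0,0,1],[0,0,0,0,0,0,1]]'; python3 -c "
from h import *
rep()
im=camera('scene')[...,::-1];cv2.imwrite('pics/s8.png',cv2.resize(im[150:270,270:420],None,fx=5,fy=5,interpolation=2))"
```

```text
t: 14.75
position: [0.533, 0.0721, 0.1042]
tool_rot: [0.997, 0.077, -0.0, -0.001]
wrist_force: [0.0, 0.8, -1.1]
gripper_width: -0.001
t 14.75 loc [-30.2 -28.4] z 104.2 yaw err tool x deg 0.17 tilt [-3.0e-04  1.2e-03 -1.0e+00] w -0.001 Fconsole [0.12 0.78] -1.06
turn [-0.0012  0.0001  0.0029]
t: 15.25
position: [0.5329, 0.0727, 0.1043]
tool_rot: [0.997, 0.077, 0.0, -0.0]
wrist_force: [0.0, -0.1, -0.2]
gripper_width: 0.002
t 15.25 loc [-30.1 -27.9] z 104.3 yaw err tool x deg 0.08 tilt [ 0.e+00  1.e-04 -1.e+00] w 0.002 Fconsole [ 0.01 -0.13] -0.18
turn [-0.0001 -0.      0.0014]
```

View pics/s8.png

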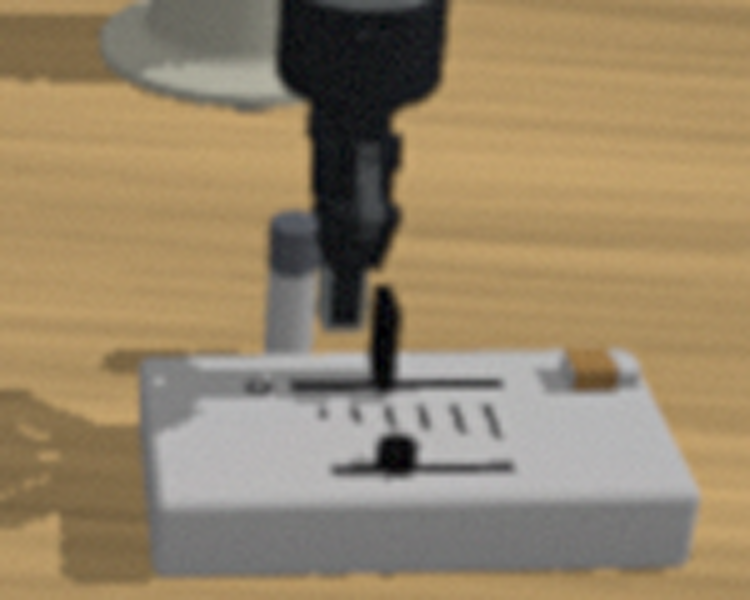

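Now at click 2 (third rib), with a gap. Last click: contact is expected at about −21.5 and half way at about −13.5.

```bash
python3 -m pendant '[[0,-2,0,0,0,0,1],[0,-2,0,0,0,0,1],[0,-1,0,0,0,0,1],[0,-1,0,0,0,0,1],[0,0,0,0,0,0,1]]'; python3 -c "
from h import *
rep()"
python3 -m pendant '[[0,-1,0,0,0,0,1],[0,-1,0,0,0,0,1],[0,0,0,0,0,0,1]]'; python3 -c "
from h import *
rep()"
python3 -m pendant '[[0,-1,0,0,0,0,1],[0,0,0,0,0,0,1]]'; python3 -c "
from h import *
rep()"
```

```text
t: 15.92
position: [0.532, 0.0786, 0.1043]
tool_rot: [0.997, 0.076, -0.0, 0.0]
wrist_force: [-0.4, -0.6, 1.2]
gripper_width: 0.001
t 15.93 loc [-30.2 -21.9] z 104.3 yaw err tool x deg 0.08 tilt [-1.e-04 -0.e+00 -1.e+00] w 0.001 Fconsole [-0.5  -0.55] 1.2
turn [0.     0.0001 0.0014]
t: 16.3
position: [0.5319, 0.0792, 0.1043]
tool_rot: [0.997, 0.076, 0.0, 0.001]
wrist_force: [0.5, -5.5, 0.9]
gripper_width: -0.0
t 16.3 loc [-30.2 -21.3] z 104.3 yaw err tool x deg 0.01 tilt [ 2.0e-04 -1.3e-03 -1.0e+00] w -0.0 Fconsole [-0.37 -5.49] 0.93
turn [0.0013 0.     0.0003]
t: 16.55
position: [0.5319, 0.0795, 0.1043]
tool_rot: [0.997, 0.076, 0.0, 0.001]
wrist_force: [0.3, -7.1, 1.5]
gripper_width: 0.002
t 16.55 loc [-30.2 -21. ] z 104.3 yaw err tool x deg -0.02 tilt [ 2.0e-04 -1.9e-03 -1.0e+00] w 0.002 Fconsole [-0.76 -7.09] 1.47
turn [ 0.002   0.0001 -0.0003]
```

Command is at −19.

```bash
python3 -m pendant '[[0,-1,0,0,0,0,1],[0,0,0,0,0,0,1]]'; python3 -c "
from h import *
rep()"
python3 -m pendant '[[0,-1,0,0,0,0,1],[0,0,0,0,0,0,1]]'; python3 -c "
from h import *
rep()"
python3 -m pendant '[[0,-0.5,0,0,0,0,1],[0,0,0,0,0,0,1]]'; python3 -c "
from h import *
rep()"
python3 -m pendant '[[0,-0.5,0,0,0,0,1],[0,0,0,0,0,0,1]]'; python3 -c "
from h import *
rep()"
```

```text
t: 16.8
position: [0.5318, 0.0796, 0.1043]
tool_rot: [0.997, 0.075, 0.0, 0.001]
wrist_force: [2.1, -8.9, 0.2]
gripper_width: -0.001
t 16.8 loc [-30.2 -20.8] z 104.3 yaw err tool x deg -0.06 tilt [ 3.0e-04 -2.7e-03 -1.0e+00] w -0.001 Fconsole [ 0.76 -9.14] 0.23
turn [ 0.0027  0.0001 -0.001 ]
t: 17.05
position: [0.5318, 0.0798, 0.1043]
tool_rot: [0.997, 0.075, 0.0, 0.002]
wrist_force: [1.8, -9.5, 1.2]
gripper_width: 0.002
t 17.05 loc [-30.2 -20.7] z 104.3 yaw err tool x deg -0.09 tilt [ 4.0e-04 -3.5e-03 -1.0e+00] w 0.002 Fconsole [ 0.32 -9.67] 1.19
turn [ 0.0035  0.0001 -0.0016]
t: 17.3
position: [0.5317, 0.0799, 0.1044]
tool_rot: [0.997, 0.075, 0.0, 0.002]
wrist_force: [1.6, -11.2, 0.9]
gripper_width: -0.001
t 17.3 loc [-30.2 -20.5] z 104.4 yaw err tool x deg -0.1 tilt [ 5.0e-04 -3.8e-03 -1.0e+00] w -0.001 Fconsole [ -0.06 -11.3 ] 0.87
turn [ 0.0038  0.0001 -0.0018]
t: 17.55
position: [0.5317, 0.08, 0.1043]
tool_rot: [0.997, 0.075, 0.0, 0.002]
wrist_force: [2.0, -11.6, 0.4]
gripper_width: 0.002
t 17.55 loc [-30.2 -20.5] z 104.3 yaw err tool x deg -0.12 tilt [ 5.0e-04 -4.3e-03 -1.0e+00] w 0.002 Fconsole [  0.25 -11.72] 0.37
turn [ 0.0043  0.0001 -0.0022]
```

```bash
python3 -m pendant '[[0,-0.5,0,0,0,0,1],[0,0,0,0,0,0,1]]'; python3 -c "
from h import *
rep()"
python3 -m pendant '[[0,-0.5,0,0,0,0,1],[0,0,0,0,0,0,1]]'; python3 -c "
from h import *
rep()"
```

```text
t: 17.8
position: [0.5318, 0.0801, 0.1044]
tool_rot: [0.997, 0.075, 0.0, 0.002]
wrist_force: [2.3, -12.5, 1.0]
gripper_width: -0.002
t 17.8 loc [-30.2 -20.3] z 104.4 yaw err tool x deg -0.14 tilt [ 6.0e-04 -4.6e-03 -1.0e+00] w -0.002 Fconsole [  0.37 -12.73] 0.98
turn [ 0.0046  0.0001 -0.0025]
t: 18.05
position: [0.5317, 0.0802, 0.1044]
tool_rot: [0.997, 0.074, 0.0, 0.003]
wrist_force: [1.5, -14.1, 1.9]
gripper_width: 0.003
t 18.05 loc [-30.2 -20.2] z 104.4 yaw err tool x deg -0.16 tilt [ 6.e-04 -5.e-03 -1.e+00] w 0.003 Fconsole [ -0.69 -14.15] 1.88
turn [ 0.005   0.0002 -0.0028]
```

```bash
python3 -m pendant '[[0,-0.5,0,0,0,0,1],[0,0,0,0,0,0,1]]'; python3 -c "
from h import *
rep()"
python3 -m pendant '[[0,-0.5,0,0,0,0,1],[0,0,0,0,0,0,1]]'; python3 -c "
from h import *
rep()
im=camera('scene')[...,::-1];cv2.imwrite('pics/s9.png',cv2.resize(im[150:270,270:420],None,fx=5,fy=5,interpolation=2))"
```

```text
t: 18.3
position: [0.531, 0.0846, 0.1043]
tool_rot: [0.997, 0.075, -0.0, 0.0]
wrist_force: [0.6, -1.6, 1.6]
gripper_width: 0.001
t 18.3 loc [-30.2 -15.8] z 104.3 yaw err tool x deg -0.05 tilt [-0.e+00 -7.e-04 -1.e+00] w 0.001 Fconsole [ 0.38 -1.64] 1.56
turn [ 0.0007  0.0001 -0.0008]
t: 18.55
position: [0.5306, 0.0879, 0.1042]
tool_rot: [0.997, 0.077, -0.0, -0.001]
wrist_force: [-0.1, -0.3, -0.2]
gripper_width: -0.002
t 18.55 loc [-30.2 -12.4] z 104.2 yaw err tool x deg 0.17 tilt [-2.0e-04  1.2e-03 -1.0e+00] w -0.002 Fconsole [-0.1  -0.29] -0.19
turn [-0.0012 -0.      0.0029]
```

View pics/s9.png

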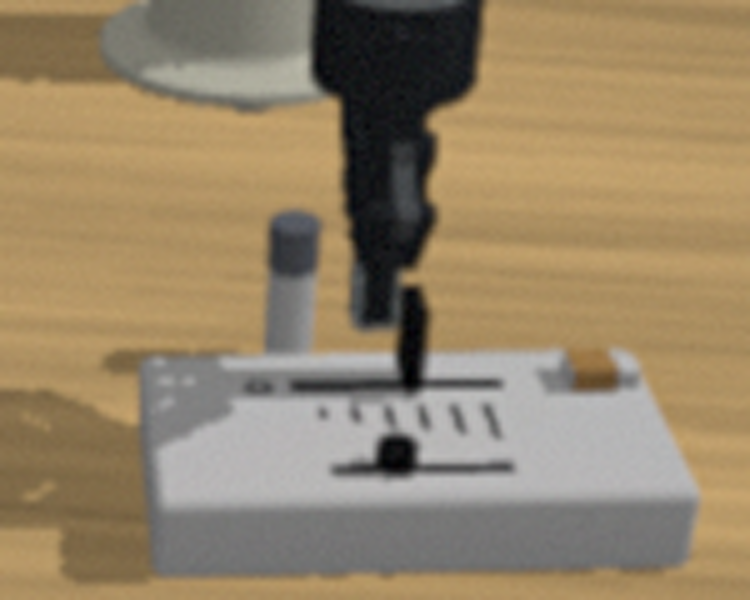

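The paddle is nearly at the fourth rib and may still be moving. I'll wait a moment and measure again.

```bash
python3 -m pendant '[[0,0,0,0,0,0,1],[0,0,0,0,0,0,1]]'; python3 -c "
from h import *
rep()
im=camera('scene')[...,::-1];cv2.imwrite('pics/s10.png',cv2.resize(im[150:270,270:420],None,fx=5,fy=5,interpolation=2))"
```

```text
t: 18.85
position: [0.5307, 0.0868, 0.1042]
tool_rot: [0.997, 0.077, -0.0, -0.0]
wrist_force: [0.1, 0.8, -0.2]
gripper_width: -0.002
t 18.85 loc [-30.2 -13.6] z 104.2 yaw err tool x deg 0.1 tilt [-1.e-04  2.e-04 -1.e+00] w -0.002 Fconsole [0.25 0.73] -0.18
turn [-0.0002  0.0001  0.0017]
```

View pics/s10.png

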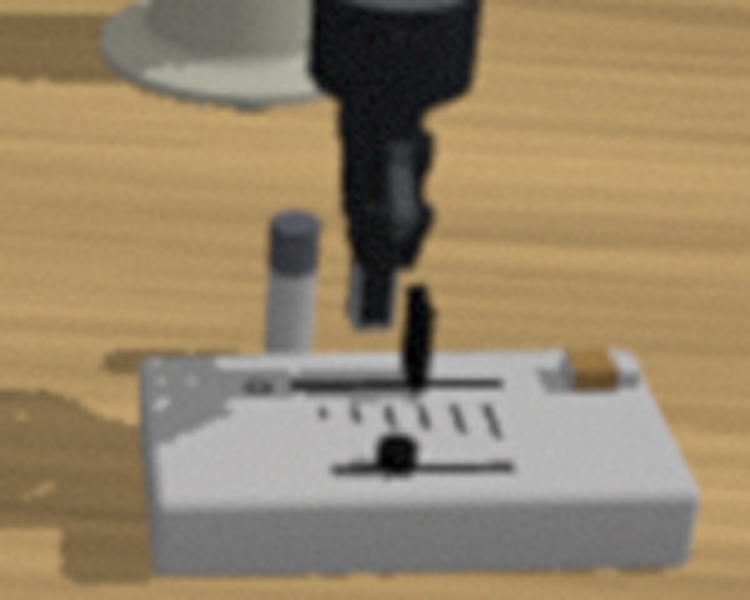

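The paddle snapped into click 3 at the fourth rib (foot at column 417 in the crop), clear of the tips. Now retreating: back along −y, then up, then well away so the top camera can see.

```bash
python3 -m pendant '[[0,10,0,0,0,0,1],[0,10,0,0,0,0,1],[0,0,-30,0,0,0,1],[0,0,-40,0,0,0,1],[0,0,-40,0,0,0,1],[0,45,-30,0,0,0,1],[-10,55,0,0,0,0.05,1],[-20,55,0,0,0,0.09,1],[-20,55,0,0,0,0.09,1],[-20,55,0,0,0,0.09,1],[-20,55,0,0,0,0.09,1],[0,0,0,0,0,0,1]]'; python3 - <<'E'
from h import *
rep()
im=camera('top')[...,::-1];cv2.imwrite('pics/t11.png',im)
cv2.imwrite('pics/t11c.png',cv2.resize(im[180:285,175:305],None,fx=6,fy=5.7,interpolation=2))
im0=cv2.imread('pics/top0.png')
d=cv2.absdiff(im,im0).max(2); d[260:]=0; ys,xs=np.where(d[150:290,100:310]>60); print("diff bbox",xs.min()+100,xs.max()+100,ys.min()+150,ys.max()+150)
E
```

```text
t: 20.4
position: [0.4488, -0.2561, 0.2445]
tool_rot: [0.991, -0.134, -0.0, 0.001]
wrist_force: [-0.3, 0.5, -0.6]
gripper_width: -0.002
t 20.4 loc [-163.  -340.1] z 244.5 yaw err tool x deg -24.07 tilt [-0.0011 -0.0022 -1.    ] w -0.002 Fconsole [-0.26  0.53] -0.6
turn [ 0.0023  0.0009 -0.4201]
diff bbox 232 252 227 242
```

View pics/t11c.png

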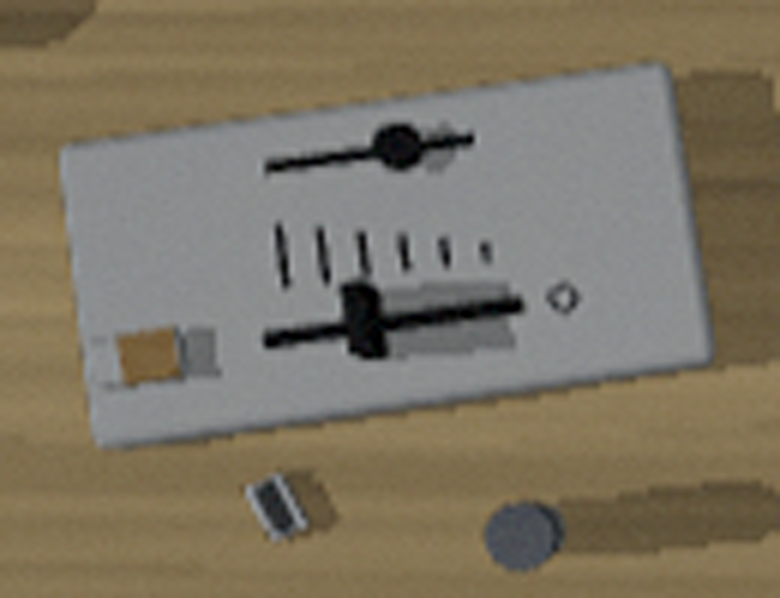

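View pics/t11.png

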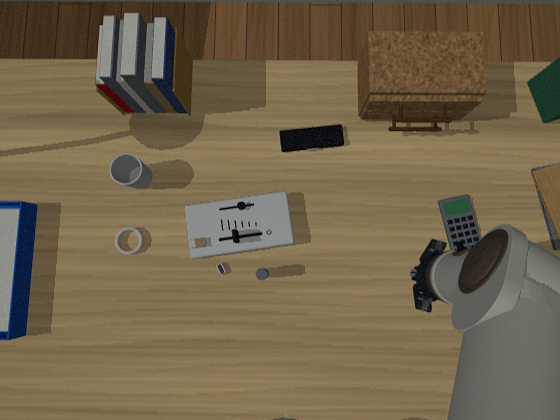

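Paddle column moved from about 437 to 357 in the crop (about 32 mm, two clicks up from the start at click 1), so it's at the third click. Nothing else on the console changed in the image comparison.

```bash
python3 -m pendant '[[0,0,0,0,0,0,1],[0,0,0,0,0,0,1]]'; python3 -c "
from plant import *
print(finish_job())"
```

```text
t: 20.7
position: [0.4534, -0.2485, 0.2442]
tool_rot: [0.992, -0.127, -0.0, -0.0]
wrist_force: [-0.1, -0.5, -0.0]
gripper_width: -0.002
the job is handed in; nothing more can be done
None
```

The brightness paddle is at the third click after off, and I handed the job in at 20.7 s with the hand well clear of the console. The job reports no verdict, so this rests on my own checks.

- **To off:** With the jaws shut I pushed the paddle by the fingertips from the first click back to off and on against its end stop, with about 11 N.
- **To the third click:** From the other side I pushed it one click at a time. The pictures showed it settled at clicks 1, 2 and 3, and it was never seen beyond the third.
- **Last checks:** The final top view shows the paddle at the fourth rib, about 32 mm from its start at click 1, which matches the third click. Comparing the start and end pictures around the console, only the paddle had changed. The warmth knob, eraser, pen cup and tape were inside that comparison. I judged the glue stick, sharpener, calculator and compass case by eye, and they look unmoved.
- **Did not match:** Leaving clicks 1 and 2 took about 11–14 N on the wrist reading, not the stated 4 N; leaving off took about 4 N. The pictures showed only the fingertips touching the paddle, so I kept pushing in 0.5–1 mm steps.

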